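Tip used bottle caps into the soaking tub and dose them

TASK

Tip the white tray by its blue bail so that all four used screw caps slide off into the grey tub, without touching the caps, and let the tray come back level. Then press the blue pump head of the disinfectant bottle fully down and let it spring back up. Leave the amber bottle, the stack of dishes and the tube rack where they stand.

Things in the scene. Friction and masses are not known exactly. Their poses are not given: they have to be found in the camera images.
- stand: White fixed tipping stand, base 360 x 150 mm, that carries the tray and the tub. Origin on the bench straight below the tray's pivot axis, midway along it; z up, +x the level direction in which the caps slide off (the tub is on that side, the tray on the -x side), y along the pivot axis, which lies 125 mm above the bench. Two cheeks at y = +-69 mm reach 137 mm high.
- tray (a joint): Tilt of the white tray about its pivot: 0 level (rest), up to 1.1 rad fully tipped towards the stand's +x. A weak spring and its weight bring it back to level when let go; holding it tipped takes about 2 to 4 N at the bar. The caps start to slide at about 0.45 to 0.65 rad; at 1.1 all go within a second or two.
- lip (a point): Middle of the tray's open lip, on its floor, 12 mm past the pivot axis towards the tub. Level, the floor is 125 mm above the bench; it reaches 164 mm back from the lip, inside 108 mm wide, with 28 mm walls on three sides, open to the tub.
- bar (a point): Middle of the blue crossbar (round, 12 mm thick, 124 mm long, along the stand's y) of the bail fixed to the tray. It runs on a circle of 130 mm radius about the pivot: from 73 mm on the -x side, 232 mm above the bench (level) to 62 mm on the +x side, 239 mm (tipped); at its highest 255 mm. Push its -x side with closed fingers towards +x; caps stay over 80 mm below it.
- tub: Grey open tub fixed on the stand, outside 170 (along the stand's x) x 140 x 95 mm, walls 4 mm. Origin under its centre, 90 mm from the pivot towards the stand's +x and 6 mm above the bench; axes as the stand's.
- cap0_center (a point): Centre of a loose yellow screw cap, 30 mm across and 18 mm high, about 12 g, starting flat on the tray.
- cap1_center (a point): Centre of a loose blue screw cap, 30 mm across and 18 mm high, about 12 g, starting flat on the tray.
- cap2_center (a point): Centre of a loose blue screw cap, 30 mm across and 18 mm high, about 12 g, starting flat on the tray.
- cap3_center (a point): Centre of a loose yellow screw cap, 30 mm across and 18 mm high, about 12 g, starting flat on the tray.
- pump_top (a point): Centre of the flat top of the blue round pump head (34 mm across) of the white disinfectant bottle with a green band, which is fixed to the bench beside the tub (bottle 60 mm across); a 68 mm spout, 9 mm thick, 188 mm above the bench, points over the tub. The top is 196 mm above the bench when up and moves with the head.
- pump_head (a joint): How far the pump head is pressed down: 0 up, 0.014 m fully down. Spring: about 2 N to start, 9 N at the bottom; it springs back when let go.
- amber_center (a point): Bystander: centre of a loose amber bottle with a yellow cap, 60 mm across, 150 mm high, standing beside the tub next to the pump bottle (the two may stand either way round).
- dishes_center (a point): Bystander: centre of a loose stack of yellow round dishes, 86 mm across, 53 mm high.
- rack_center (a point): Bystander: centre of a loose yellow tube rack, 70 x 110 mm, 25 mm high, with a few tubes up to 43 mm.
There are look-alikes about, which are no part of the job. Of the things that look like the part that bears pump_top, the smaller one is meant.

How it is judged:
By the outcome, as a careful person would: the job done as asked, in the order asked, and still so for the second after the job is handed in, with the robot touching nothing.
It also fails if it takes over 48 s, if anything falls off the work surface, if the arm or the gripper's body presses on something with over 40 N, if the wrist force passes 120 N, or if a joint passes its speed limit or range.

ROBOT

A 6-joint arm with a two-finger parallel gripper is mounted at the origin on the work surface. World frame = base frame: x ahead of the robot, y to its left, z up, the work surface at z = 0. Lengths are in mm, angles in rad, forces in N, time in s.
With the tool pointing down it reaches from about 275 to 825 mm from the base axis. Payload 5.2 kg.
Tool frame: the origin (TCP) lies at the very end of the fingers, on their centre line; the grasp point (between the pads) lies 19 mm behind it; z points along the fingers, y is the direction in which the jaws open and shut (so a half turn about z gives the same grasp; the last joint's range is limited). The gripper opens to 93 mm and grips with 3 to 60 N. Pads are 15 mm wide; open, the fingers measure 128 mm over their backs; the gripper's body (75 mm by 188 mm) begins 65 mm behind the grasp point.
Start: joints at [-1.523, 0.259, 1.535, -0, 1.348, -0.203], TCP at [136.519, -532.792, 218.653] pointing down, gripper open.
Joint ranges: [-3.14, 3.14], [-0.91, 2.08], [0.19, 2.58], [-1.22, 4.36], [0.22, 2.71], [-3.12, 3.12]. Speed limits (rad/s): [2.57, 2.57, 3.14, 3.14, 3.14, 3.14].

INTERFACE

Orientations are given as [roll, pitch, yaw] about the fixed x, y, z axes, in that order (R = Rz(yaw) Ry(pitch) Rx(roll)).
In Python, from bench import robot gives the robot as it stands. The module is installed in compiled form; this text tells all that it offers. Calls block until the motion is done:
- robot.move_ptp(position, orientation): joint-space move of the TCP to a pose.
- robot.move_linear(position, ori=None, speed=150, f_stop=None): straight line of the TCP; ori=None keeps the orientation; speed is the mean speed in mm/s. With f_stop (N) it stops when the force on the tool has changed by that much, and returns True; else False.
- robot.move_j(angles): joint-space move.
- robot.move_gripper(opening): opening from 0.0 (shut) to 1.0 (fully open); the grip force is fixed at half the most; returns when the fingers have stopped.
- robot.sleep(seconds).
- robot.inverse_kinematics(position, orientation): joint angles nearest the present ones, or None.
- robot.get_image(name): name is "scene" or "top"; returns a dict with "img" (400x640x3 uint8, blue, green, red), "fovy" (degrees; the focal length in pixels is half the picture's height over the tangent of half this angle, whatever the lens; pixels are square), "cx", "cy" (the principal point, pixels), "eye" and "orientation" of the camera in the world. Camera axes: x right, y down, z forward; pixel columns grow to the right and rows downward; lengths in mm; the calibration is good to about 2 mm. A picture is of the moment at which its call begins. There is no depth.
A pose or a line that the arm cannot do raises robot.MotionError and nothing moves.
- robot.hand_in(): hands the job in, once; it reports no verdict.
Readings, each from a call of its own:
- robot.current_t(): time.
- robot.current_qpos(): joint angles.
- robot.current_joint_vel(): joint speeds.
- robot.current_joint_efforts(): joint torques, N m.
- robot.current_tcp_pos(): TCP position.
- robot.current_eef_rot(): TCP orientation.
- robot.current_contact_force(): force on the tool from outside, world axes, zero at the start.
- robot.current_ft_torque(): the same for the moment, N m.
- robot.current_gripper_width(): opening from 0.0 (shut) to 1.0 (fully open).
Only numpy, scipy, OpenCV 4.12 (cv2) and the standard library are available. Lean on these libraries where they do the work, as an engineer would, in place of code of your own. Each camera call takes 0.05 s, during which the arm holds its last target. There are 200 camera calls.

## Working session

There is one attempt and no reset: what is moved stays moved. The work goes in short steps, each a Python script; the robot and the scene stay as the last script left them, time stands still between calls to the robot, and variables do not carry over. Pictures are saved under pics/ and viewed, about 8 in all and at most 12, crops included, and the job is handed in when it is done.

```bash
mkdir -p pics
cat > h.py <<'E'
import numpy as np, cv2
from scipy.spatial.transform import Rotation as R
from bench import robot
def cam(n):
    d=robot.get_image(n); return d
def Rm(d):
    o=np.array(d["orientation"],float)
    return o if o.shape==(3,3) else R.from_euler('xyz',o).as_matrix()
def f(d): return 200/np.tan(np.radians(d["fovy"])/2)
def ray(d,u,v):
    w=Rm(d)@np.array([(u-d["cx"])/f(d),(v-d["cy"])/f(d),1]); return np.array(d["eye"],float),w/np.linalg.norm(w)
def onz(d,u,v,z):
    e,w=ray(d,u,v); return e+w*(z-e[2])/w[2]
def tri(d1,p1,d2,p2):
    e1,w1=ray(d1,*p1);e2,w2=ray(d2,*p2)
    s=np.linalg.lstsq(np.c_[w1,-w2],e2-e1,rcond=None)[0]
    a=e1+s[0]*w1;b=e2+s[1]*w2; return (a+b)/2,np.linalg.norm(a-b)
def proj(d,p):
    c=Rm(d).T@(np.array(p,float)-np.array(d["eye"],float)); return c[:2]/c[2]*f(d)+[d["cx"],d["cy"]]
E
python3 - <<'E'
from h import *
import pickle
D={n:cam(n) for n in("scene","top")}
pickle.dump(D,open("d0.pkl","wb"))
for n,d in D.items():
    print(n,{k:v for k,v in d.items() if k!="img"})
    cv2.imwrite(f"pics/{n}0.png",d["img"])
E
```

```text
scene {'fovy': 53.6177649854353, 'cx': 324.97038721699795, 'cy': 197.21371437347855, 'eye': array([953.57699334, 625.95443253, 936.57434485]), 'orientation': array([-2.37873953e+00,  1.08983261e-03,  2.55644743e+00])}
top {'fovy': 51.674950320763934, 'cx': 318.2239364422658, 'cy': 194.60693091830052, 'eye': array([ 459.44321035,    9.73970791, 1469.89104406]), 'orientation': array([-3.06722529, -0.00876297, -1.59697375])}
```

View pics/scene0.png

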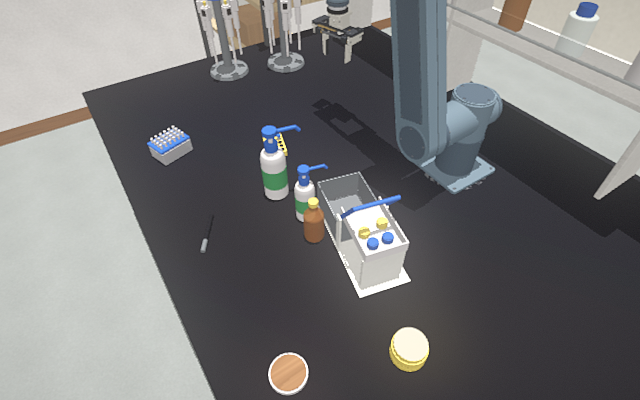

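View pics/top0.png

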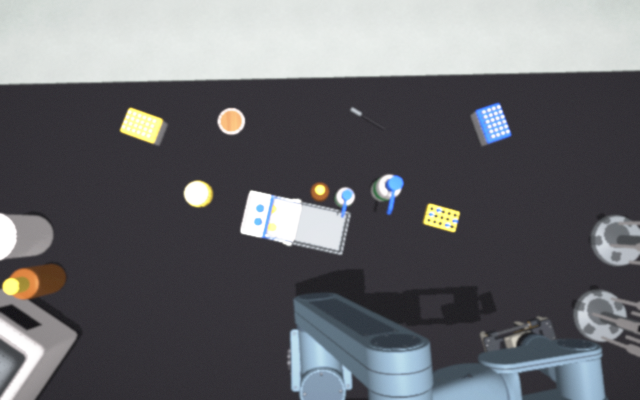

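The scene view shows the tray at about (372,240), with the blue bar from (342,214) to (400,198) and four caps at (364,233), (382,223), (373,243) and (388,238). There are two candidate pumps:
- **Small pump:** scene (304,172), top (346,196). It stands beside the tub and the amber bottle, with its spout over the tub.
- **Large pump:** scene (269,133), top (394,184).

The small one fits the description. I'll segment the blue parts and confirm in a crop.

Run:
```python
from h import *
import pickle
D=pickle.load(open("d0.pkl","rb"))
cr=[]
for n,(x0,y0,x1,y1) in dict(scene=(240,110,420,300),top=(230,160,420,265)).items():
    d=D[n];im=d["img"];hsv=cv2.cvtColor(im,cv2.COLOR_BGR2HSV)
    m=cv2.inRange(hsv,(100,120,90),(125,255,255)); m[:y0]=0;m[y1:]=0;m[:,:x0]=0;m[:,x1:]=0
    c,_=cv2.findContours(m,cv2.RETR_EXTERNAL,cv2.CHAIN_APPROX_NONE)
    for k in c:
        if cv2.contourArea(k)<12: continue
        p=k[:,0].astype(float); print(n,"area",cv2.contourArea(k),"minrect",np.round(cv2.boxPoints(cv2.minAreaRect(k)),1).tolist(),"cen",np.round(p.mean(0),1))
    cr.append(cv2.resize(im[y0:y1,x0:x1],None,fx=3 if n=="scene" else 4,fy=3 if n=="scene" else 4,interpolation=cv2.INTER_CUBIC))
cv2.imwrite("pics/c_scene.png",cr[0]);cv2.imwrite("pics/c_top.png",cr[1])
```

```text
scene area 91.0 minrect [[367.0, 238.0], [378.0, 238.0], [378.0, 249.0], [367.0, 249.0]] cen [372.4 243.4]
scene area 90.0 minrect [[380.0, 240.0], [385.0, 230.0], [394.6000061035156, 234.8000030517578], [389.6000061035156, 244.8000030517578]] cen [387.3 237.5]
scene area 207.0 minrect [[339.29998779296875, 211.3000030517578], [399.5, 193.3000030517578], [401.6000061035156, 200.3000030517578], [341.3999938964844, 218.1999969482422]] cen [370.9 204.9]
scene area 254.0 minrect [[296.6000061035156, 164.1999969482422], [326.8999938964844, 162.8000030517578], [327.79998779296875, 184.0], [297.6000061035156, 185.39999389648438]] cen [309.6 171.2]
scene area 414.0 minrect [[260.79998779296875, 125.19999694824219], [299.79998779296875, 123.80000305175781], [300.79998779296875, 151.0], [261.70001220703125, 152.39999389648438]] cen [277.3 134.3]
top area 20.5 minrect [[255.0, 219.0], [260.0, 219.0], [260.0, 224.0], [255.0, 224.0]] cen [257.7 221.3]
top area 19.5 minrect [[257.0, 210.0], [257.0, 205.0], [262.0, 205.0], [262.0, 210.0]] cen [259.7 207.8]
top area 31.5 minrect [[341.0, 204.0], [346.0, 204.0], [346.0, 215.0], [341.0, 215.0]] cen [343.4 209.3]
top area 25.5 minrect [[261.8999938964844, 237.5], [271.29998779296875, 197.8000030517578], [274.1000061035156, 198.5], [264.70001220703125, 238.1999969482422]] cen [267.4 218.2]
top area 50.0 minrect [[340.0, 196.0], [346.5, 189.5], [351.5, 194.5], [345.0, 201.0]] cen [346.  195.5]
top area 279.0 minrect [[375.0, 208.89999389648438], [390.70001220703125, 171.89999389648438], [405.79998779296875, 178.3000030517578], [390.20001220703125, 215.3000030517578]] cen [392.8 193.3]
```

View pics/c_scene.png

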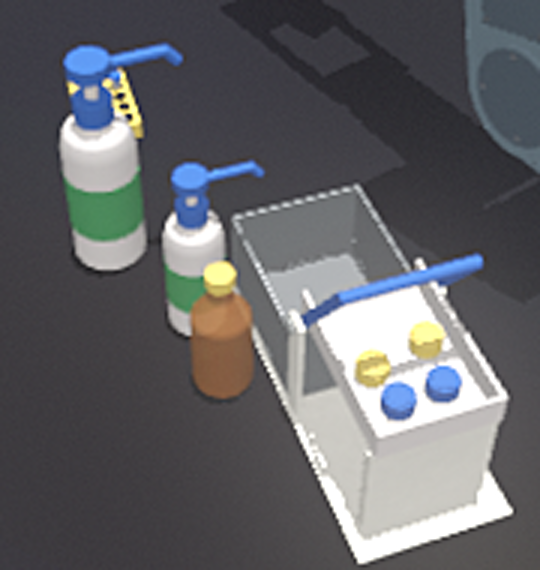

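View pics/c_top.png

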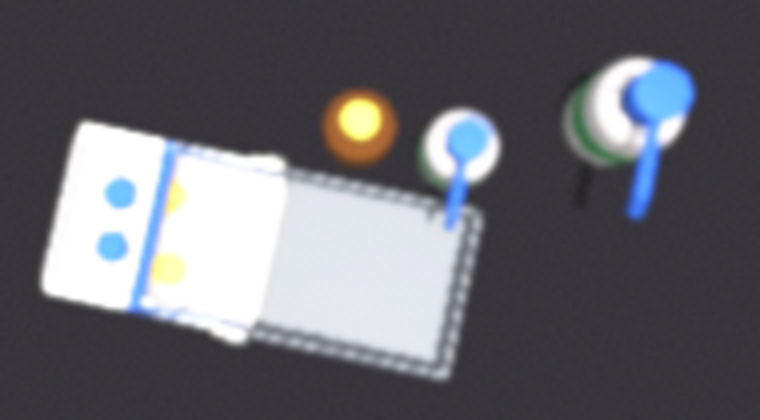

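The crops confirm it: the small pump at scene (303.5,168) and top (347,194.5) has its spout over the tub. The amber bottle is next to it on the tray side, and the large look-alike stands apart. Next I triangulate.

Run:
```python
from h import *
import pickle
D=pickle.load(open("d0.pkl","rb"));S,T=D["scene"],D["top"]
r=lambda x:np.round(x,1)
print("robot-end bar",r(tri(T,(264.2,237),S,(400,198))[0]),tri(T,(264.2,237),S,(400,198))[1])
for s in((351.5,209.5),(342,215)): print("far-end",s,r(tri(T,(273,196.2),S,s)[0]),tri(T,(273,196.2),S,s)[1])
a=onz(T,264.2,237,232);b=onz(T,273,196.2,232);m=(a+b)/2
print("onz",r(a),r(b),np.linalg.norm(a-b),"proj mid in scene",proj(S,m),"ends",proj(S,a),proj(S,b))
p,e=tri(T,(347,194.5),S,(303.5,168.5));print("pump",r(p),e,r(onz(T,347,194.5,196)),r(onz(S,303.5,168.5,196)))
p,e=tri(T,(394.5,184),S,(269.5,131));print("big pump",r(p),e)
# tub rim far corners, z=101
A=onz(T,350,212.5,101);B=onz(T,342,254.5,101);print("tub far corners",r(A),r(B),np.linalg.norm(A-B))
C=onz(T,250.2,190.5,153);E=onz(T,240.2,233,153);print("tray back",r(C),r(E),np.linalg.norm(C-E))
ux=(A+B)/2-(C+E)/2;ux[2]=0;print("len",np.linalg.norm(ux),"yaw x",np.arctan2(ux[1],ux[0]))
d=b-a;print("yaw from bar",np.arctan2(d[1],d[0])-np.pi/2)
d=A-B;print("tub",np.arctan2(d[1],d[0])-np.pi/2); d=C-E;print("tray",np.arctan2(d[1],d[0])-np.pi/2)
u=np.array([np.cos(-1.79),np.sin(-1.79),0])
ux/=np.linalg.norm(ux)
print("pivot from bar",r(m+73*ux),"from tub",r((A+B)/2-175*ux),"from tray",r((C+E)/2+ux*156))
print("amber",r(onz(T,320,189.8,150)))
```

```text
robot-end bar [427.2 162.9 225.7] 4.23789797835582
far-end (351.5, 209.5) [550.5 132.2 230.3] 0.9319654494748518
far-end (342, 215) [560.7 127.4 211.5] 23.087717458414744
onz [428.9 160.7 232. ] [550.  132.3 232. ] 124.45208039479529 proj mid in scene [375.49618585 202.3691877 ] ends [398.35105329 195.94110928] [351.92253881 208.9994275 ]
pump [551.5 -92.6 193.8] 1.8864222693486672 [552.1 -92.9 196. ] [552.  -89.8 196. ]
big pump [ 576.7 -231.9  246.1] 1.0803883950377218
tub far corners [ 498.9 -108.7  101. ] [361.6 -77.9 101. ] 140.75068787562734
tray back [575.9 212.6 153. ] [441.5 246.1 153. ] 138.5141167242392
len 332.0514683212499 yaw x -1.8093735491222347
yaw from bar -1.800898430374652
tub -1.7909133876577983
tray -1.8153203288934319
pivot from bar [472.2  75.6 232. ] from tub [471.6  76.7 101. ] from tray [471.9  77.8 153. ]
amber [572.8 -10.5 150. ]
```

All measurements agree: the pivot is at about (472,76.5) from three separate cues, stand yaw is about -1.805, bar z about 230, and pump top z about 194–196. I'll go high over everything, shut the fingers, and push the bar along its arc.

```bash
cat >> h.py <<'E'
P=np.array([472,76.5]);YAW=-1.805
U=np.array([np.cos(YAW),np.sin(YAW)])
ORI=[np.pi,0,1.337]
def st(x,z): return [*(P+x*U),z]
A0=np.arctan2(107,-73)
def barp(th): return 130*np.cos(A0-th),125+130*np.sin(A0-th)
def push(th,over=0): x,z=barp(th); return st(x-13.5+over,z-17)
E
python3 - <<'E'
from h import *
print(robot.current_eef_rot(),robot.current_t())
for o in (1.337,1.337-np.pi):
    for q in (st(-112,400),push(0),push(1.1)):
        print(o,np.round(q),robot.inverse_kinematics(q,[np.pi,0,o]))
E
```

```text
[-3.13997582e+00 -3.23070149e-04  2.50777042e-01] 0.1
1.337 [498. 185. 400.] [ 1.46424569e-01  1.69179208e-01  1.21844061e+00 -4.44089210e-16
  1.75397284e+00  3.80220896e-01]
1.337 [492. 161. 215.] [ 1.00317992e-01  2.02883846e-01  1.61589212e+00 -4.44089210e-16
  1.32281669e+00  3.34114319e-01]
1.337 [461.  29. 222.] [-1.79854133e-01  9.50917231e-02  1.72853617e+00 -4.44089210e-16
  1.31796476e+00  5.39421940e-02]
-1.8045926535897931 [498. 185. 400.] [ 0.14642457  0.16917921  1.21844061  0.          1.75397284 -2.76137176]
-1.8045926535897931 [492. 161. 215.] [ 0.10031799  0.20288385  1.61589212  0.          1.32281669 -2.80747833]
-1.8045926535897931 [461.  29. 222.] [-1.79854133e-01  9.50917231e-02  1.72853617e+00 -4.44089210e-16
  1.31796476e+00 -3.08765046e+00]
```

Run:
```python
from h import *
p=robot.current_tcp_pos()
robot.move_linear([p[0],p[1],400],speed=200)
robot.move_gripper(0.0)
robot.move_ptp(st(-115,400),ORI)
x,z=barp(0)
robot.move_linear(st(-115,z-17),ori=ORI,speed=200)
print("t",robot.current_t())
print("touch",robot.move_linear(st(x-5,z-17),speed=40,f_stop=1.0))
q=np.array(robot.current_tcp_pos());print("contact tcp stand-x",(q[:2]-P)@U,"expected",x-13.5,robot.current_contact_force(),robot.current_t())
cv2.imwrite("pics/touch.png",robot.get_image("scene")["img"][150:310,280:480].repeat(3,0).repeat(3,1))
```

```text
t 6.525
touch True
contact tcp stand-x -90.02372619107888 expected -86.76492635485505 [ 1.6492499   2.43188788 -1.74795233] 7.1667
```

View pics/touch.png

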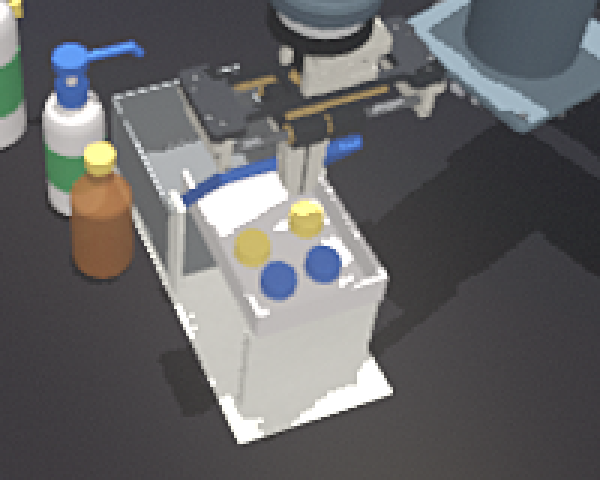

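The crop shows the closed fingers against the tray side of the bar, near its middle at crop (300,165). Contact came 3 mm earlier than predicted, so the offset is 16.5 mm. The caps are untouched. Next I push along the arc.

```bash
sed -i 's/x-13.5+over/x-16.5+over/' h.py
python3 - <<'E'
from h import *
for th in (0.2,0.4,0.6,0.8,0.98):
    robot.move_linear(push(th),speed=70)
    print(th,np.round(robot.current_contact_force(),1))
print(robot.move_linear(push(1.1,over=4),speed=30,f_stop=7))
q=np.array(robot.current_tcp_pos());print("tcp stand-x",(q[:2]-P)@U,q[2],"exp",barp(1.1)[0]-16.5,np.round(robot.current_contact_force(),1))
robot.sleep(2.0)
print(np.round(robot.current_contact_force(),1),robot.current_t())
a=robot.get_image("scene")["img"][120:310,250:450]; b=robot.get_image("top")["img"][170:270,220:380]
cv2.imwrite("pics/tip.png",np.vstack([cv2.resize(a,(600,570))])); cv2.imwrite("pics/tiptop.png",cv2.resize(b,(640,400)))
E
```

```text
0.2 [0.5 4.9 3.2]
0.4 [1.  2.8 1.5]
0.6 [ 0.4  1.5 -0.2]
0.8 [ 1.1  2.8 -0.1]
0.98 [ 1.9  2.3 -0.1]
True
tcp stand-x 46.02929904800781 222.49482981302697 exp 45.97257180717056 [0.8 4.8 3.4]
[2.1 3.7 3.9] 12.35
```

View pics/tip.png

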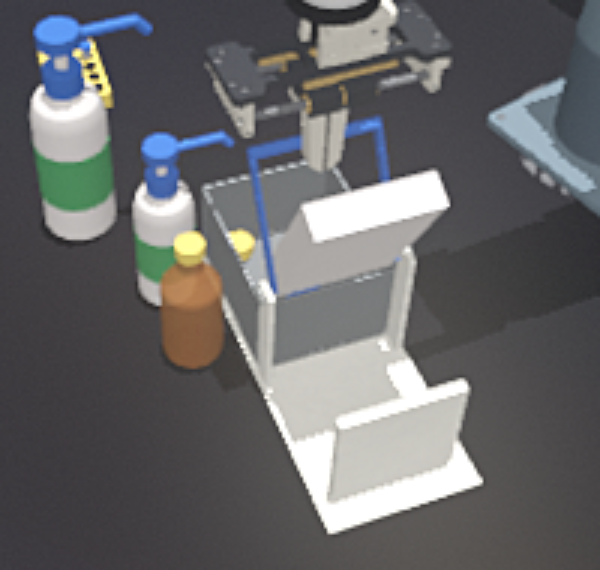

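The tray is fully tipped against its stop, and a yellow cap shows in the tub at crop (240,245). I'll bring it back along the arc, back off, and check.

Run:
```python
from h import *
robot.sleep(0.7)
for th in (0.85,0.64,0.43,0.22,0.0):
    robot.move_linear(push(th),speed=90)
z=barp(0)[1]-17
robot.move_linear(st(-115,z),speed=80)
print(np.round(robot.current_contact_force(),1))
robot.move_linear(st(-115,400),speed=200)
p=[551.8,-91.5]
robot.move_ptp([p[0],p[1],330],ORI)
print(robot.current_t())
import pickle
d={n:robot.get_image(n) for n in("scene","top")};pickle.dump(d,open("d1.pkl","wb"))
a=d["scene"]["img"][120:310,250:450]; b=d["top"]["img"][170:270,220:380]
cv2.imwrite("pics/after.png",np.hstack([cv2.resize(a,(400,380)),cv2.resize(b,(400,250),interpolation=cv2.INTER_CUBIC)[:250].copy() if 0 else cv2.copyMakeBorder(cv2.resize(b,(400,250)),0,130,0,0,cv2.BORDER_CONSTANT)]))
```

```text
[-0.5 -0.3  1. ]
18.1417
```

View pics/after.png

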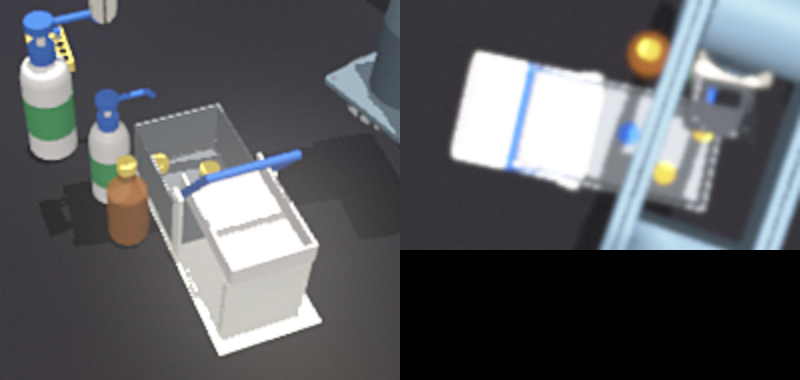

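The tray is level and empty. Two yellow caps and one blue show in the tub; the other blue is hidden by the wall or the arm, so I'll check it once the arm is clear. Next is the pump press.

Run:
```python
from h import *
p=[551.8,-91.5]
robot.move_linear([*p,206],speed=120)
f0=np.array(robot.current_contact_force())
c=robot.move_linear([*p,188],speed=25,f_stop=1.2);z1=robot.current_tcp_pos()[2]
print("touch",c,z1,np.round(robot.current_contact_force()-f0,1))
b=robot.move_linear([*p,174],speed=20,f_stop=18)
q=robot.current_tcp_pos();print("bottom",b,q,np.round(robot.current_contact_force()-f0,1))
robot.sleep(0.4);print(np.round(robot.current_contact_force()-f0,1))
im=robot.get_image("scene")["img"][110:240,260:400];cv2.imwrite("pics/press.png",cv2.resize(im,None,fx=4,fy=4))
robot.move_linear([*p,206],speed=60)
print(robot.current_contact_force()-f0,robot.current_t())
robot.move_linear([*p,400],speed=250)
robot.move_ptp([136,-500,400],[np.pi,0,0.25])
import pickle
d={n:robot.get_image(n) for n in("scene","top")};pickle.dump(d,open("d2.pkl","wb"))
a=d["scene"]["img"][100:310,230:430]; t=d["top"]["img"][170:270,220:400]
cv2.imwrite("pics/end.png",np.hstack([cv2.resize(a,(400,420)),cv2.copyMakeBorder(cv2.resize(t,(400,222)),0,198,0,0,cv2.BORDER_CONSTANT)]))
print(robot.current_t())
```

```text
touch True 194.4579749362027 [-0.8  0.4  3.2]
bottom True [551.98699701 -91.59055854 182.64986037] [-2.5  0.8  8.5]
[-2.   0.6  9.2]
[ 0.07747406  0.08417874 -0.86019963] 21.6333
24.75
```

View pics/end.png

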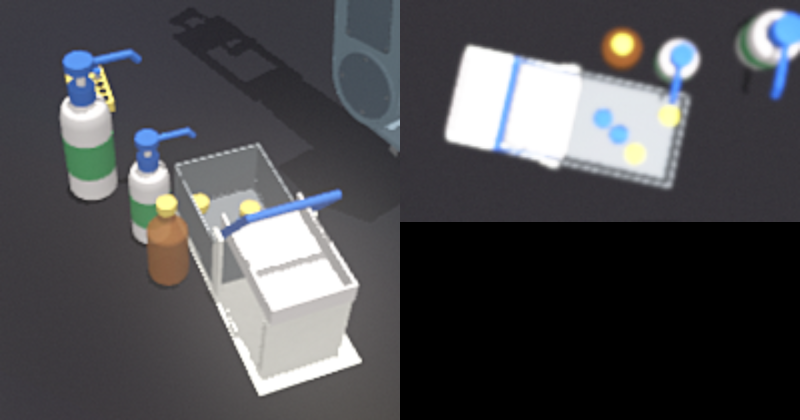

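View pics/press.png

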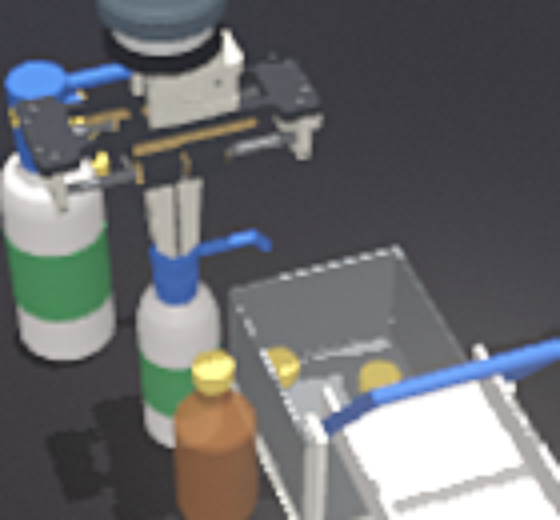

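All four caps are in the tub in the top view, and the tray and pump are up. The press is less certain: it stopped at z=182.65 with 9 N, about 13.4 mm of nominal travel, just short of the 14 mm limit. There is time, so I'll press again more firmly to be sure it bottoms.

Run:
```python
from h import *
p=[551.8,-91.5]
robot.move_ptp([*p,330],ORI)
robot.move_linear([*p,204],speed=150)
f0=np.array(robot.current_contact_force())
robot.move_linear([*p,185],speed=40);print(robot.current_tcp_pos()[2],(robot.current_contact_force()-f0)[2])
b=robot.move_linear([*p,177],speed=12,f_stop=25)
print(b,robot.current_tcp_pos()[2],np.round(robot.current_contact_force()-f0,1))
robot.sleep(0.3);print(robot.current_tcp_pos()[2],np.round(robot.current_contact_force()-f0,1))
robot.move_linear([*p,206],speed=60)
robot.move_linear([*p,400],speed=250)
robot.move_ptp([136,-500,400],[np.pi,0,0.25]);robot.sleep(0.3)
import pickle
d0=pickle.load(open("d0.pkl","rb"));d1={n:robot.get_image(n) for n in d0}
print("t",robot.current_t(),robot.current_contact_force())
df=cv2.absdiff(d0["scene"]["img"],d1["scene"]["img"]).max(2)
for n,(x,y,w,h) in dict(amber=(304,198,20,46),dishes=(388,325,44,48),rack=(277,133,12,24),pump=(296,164,34,14)).items(): print(n,"changed px frac",(df[y:y+h,x:x+w]>60).mean())
dt=cv2.absdiff(d0["top"]["img"],d1["top"]["img"]).max(2)
for n,(x,y,w,h) in dict(amber=(310,180,20,20),dishes=(182,178,32,32),rackA=(420,200,44,34),rackB=(118,104,50,44),pump=(336,184,22,22)).items(): print("top",n,(dt[y:y+h,x:x+w]>60).mean())
```

```text
185.77886604909153 8.258116147729819
True 182.60857658136302 [-2.   0.6  9.6]
182.67681531745654 [-2.5  0.9  8.3]
t 33.3167 [-0.23954422  0.13480019  0.20618487]
amber changed px frac 0.0
dishes changed px frac 0.0
rack changed px frac 0.0
pump changed px frac 0.0
top amber 0.0
top dishes 0.0
top rackA 0.0
top rackB 0.0
top pump 0.0
```

Both presses, with different force thresholds, stopped at the same height (182.6 mm), so that is the pump's hard stop. Nothing else changed in either view, so I'm handing in.

```bash
python3 -c "
from bench import robot
robot.hand_in();print(robot.current_t())"
```

```text
the job is handed in; nothing more can be done
the job is handed in; nothing more can be done
```

The job is done and was handed in at about 33 s of the 48 s allowed. I pushed the bail over to the tray's stop, held it there for about 3 s, and eased it back level. Then I pressed the small pump head down and let it spring back.

**Tray and caps:** the last top picture showed all four caps (two yellow, two blue) in the tub and the tray empty and level. I took it before the second pump press, and did not recheck the caps and tray after that.

**Pump:** I pressed it twice. The first press stopped about 13.4 mm down by the given height, slightly short of the nominal 14 mm. The second, with a higher force limit, stopped at the same height (182.6 mm). I took that as the hard stop, within the calibration error. The force reading after each stop was only about 8–9 N, below the stop limits of 18 N and 25 N, so it shows only that the force had eased off by then.

**Bystanders:** comparing first and last pictures, the amber bottle, dishes, rack and raised pump head showed no change in either view.

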